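# Pack the grow lamp's hanging set into the kit tray

### The arm

A 7-joint arm with a two-finger parallel gripper is mounted at the origin on the work surface. World frame = base frame: x ahead of the robot, y to its left, z up, the work surface at z = 0. Lengths are in m, angles in rad, forces in N, time in s.
With the tool pointing down it reaches from about 0.425 to 1.025 m from the base axis. Payload 9.4 kg.
Tool frame: the origin (TCP) lies on the mounting face of the last link; the fingertips stand 186 mm ahead of it and the grasp point (between the pads) lies 167 mm ahead of it; z points along the fingers, y is the line along which they close (so a half turn about z gives the same grasp; the last joint's range is limited). The gripper opens to 93 mm and grips with 3 to 60 N. Pads are 15 mm wide; open, the fingers measure 128 mm over their backs; the gripper's body (75 mm by 188 mm) begins 65 mm behind the grasp point.
Start: joints at [-1.404, 0.599, -0.003, 1.599, 0.002, 0.943, -0.08], TCP at [0.175, 0.704, 0.405] pointing down, gripper open.
Joint ranges: [-2.57, 2.57], [-0.35, 1.97], [-1.29, 1.29], [0.11, 2.56], [-1.05, 4.19], [0.11, 1.86], [-2.63, 2.63]. Speed limits (rad/s): [2.22, 2.22, 3.01, 3.01, 3.14, 3.14, 3.14].

### API

Orientations are given as a unit quaternion [w, x, y, z].
In Python, from station import robot gives the robot as it stands. The module is installed in compiled form; this text tells all that it offers.
- The arm moves only by the tool jog_arm, never from a script. Its argument "commands" is text: rows parted by semicolons, each of 5 numbers parted by spaces: the shift along the world's x, y, z in cm, then the turn about the world's z in rad, then the finger opening in cm, from 0 to 9.3. A call has 1 to 5 rows; each row shifts and turns the commanded pose from where the row before left it; what a row does not reach is not made up. A row lasts 1/10 s, in which the tool goes at most 50 mm and 8.59 degrees, less where a joint would pass 70% of its speed; a pose out of reach is approached as far as the arm can. A call is refused whole if a number of a shift passes 5 or a number of a turn 0.15, either way. A call with a gripper value outside its range is refused whole. The fingers move at their own pace and stop on an object; "newtons" is the grip in N (left out, the last holds). Time passes only in rows, so rows that do not move let the fingers close. It gives the time, the measured TCP pose, the force, the opening and the grip force at its end, in the units of the state.
- robot.state(): the state, without advancing time (a new reading comes with each control period).
- robot.get_image(name): name is "scene" or "top"; returns the picture (420x560x3 uint8, red, green, blue); there is no depth.
- robot.camera_info(name): a dict with "fx", "fy", "cx", "cy" (pixels), "k1" (the pictures are not rectified: a ray, as slopes to the right and down, at radius r is drawn at 1 + k1 r^2 times it, then the intrinsics apply), "R" (3x3) and "t" (3): a world point X has camera coordinates R X + t. Camera axes: x right, y down, z forward; pixel columns grow to the right and rows downward; lengths in m; the calibration is good to about 2 mm. A picture is of the moment at which its call begins. camera_info takes no time and is no camera call.
- robot.finish_job(): hands the job in; it is judged then, once.
The state is a dict: "time": time; "joints": joint angles; "joint_velocities": joint speeds; "joint_efforts": joint torques, N m; "ee_pos": TCP position; "orientation": TCP orientation; "ft_force": force on the tool from outside, world axes, zero at the start; "torque": the same for the moment, N m; "opening": finger opening in m; "finger_force": force on a finger pad.
Only numpy, scipy, OpenCV 4.12 (cv2) and the standard library are available. Lean on these libraries where they do the work, as an engineer would, in place of code of your own. Each camera call takes 0.05 s, during which the arm holds its last target. There are 200 camera calls.

### The job

Pack the grow lamp's hanging set into the bins of the grey kit tray: the two rail hangers in the divided bin, one standing on each side of the divider, the angle bracket in the empty plain bin, and the four-lobed cross knob in the round well, each one standing upright on the bin's floor just as it stands now. One hanger is still in the slot on the lamp's back and comes out only by sliding it along to the slot's open end. The levelling foot with the round plate and the plain round knob are not part of the set: leave them where they are.

Things in the scene. Friction and masses are not known exactly. Their poses are not given: they have to be found in the camera images.
- lamp: Fixed aluminium LED lamp, face down, 240 mm long (x) x 60 x 30 high. Origin: centre of its underside; +x to the open end of the T-slot on its back (x=120). Black cap (34 high) shuts the -x end. Slot mouth 16 wide, lips 24-30 above the bench; channel 30 wide, floor at 14. A hanger slides freely in it (play 2 sideways, 3 up) and is clear of the lamp once its origin is past x=140.
- hanger_a: Rail hanger in the lamp's slot, origin 14 mm above the bench, x (or -x) along the slot. Steel T-head 34 (x) x 26 (y), 0-7 high; neck 34x12 to 18; flange 36x30 to 23; square aluminium barrel 16x16 (sides along x and y) from 23 to 63, brass dot on top. 90 g. Origin: centre of the T-head's underside, z up.
- hanger_b: The other rail hanger, same shape, standing loose on the bench, any yaw. Steel T-head 34 (x) x 26 (y) mm, 0-7 high; neck 34x12 to 18; flange 36x30 to 23; square aluminium barrel 16x16 (sides along x and y) from 23 to 63, brass dot on top. 90 g. Origin: centre of the T-head's underside, z up.
- bracket: Aluminium angle bracket on its foot, any yaw: foot 50 (x) x 40 (y) x 6 mm; upright wall 6 thick, 40 wide, 50 high at its -x edge; two 5 mm gusset cheeks at y=+-17.5 slope from the wall's top to the +x edge. Origin: centre of the foot's underside, z up. Grip across y (40 wide) near the wall, x=-17. 110 g.
- cross_knob: Black four-lobed cross knob standing on its boss, any yaw: boss 24 mm diameter, 0-18 high; head 18-42 high, lobes along its x and y axes, 50 across two facing lobes, 41 across the hollows (at 45 degrees to x and y: the firm grip). Brass dot on top. Origin: centre of its underside, z up. 60 g.
- levelling_foot: Bench levelling foot, not of the set: round steel plate 50 mm in diameter on black rubber, upright round stem 16 in diameter, 63 high in all. Origin: centre of its underside, on the bench.
- round_knob: Plain round black knob, not of the set: head 48 mm in diameter, 18-42 high, on a boss 24 in diameter; brass dot on top. Origin: centre of its underside, on the bench.
- bin_divided: Divided bin, 28 mm high, walls and floor 3. A 3 mm divider along its x at y=0 leaves two compartments 94 (x) x 45 (y), centred at y=+-24. A hanger fits with its x along the bin's x. 100x100 outside, in a 2x2 of pale bins (any order; the 4th holds washers) in a grey tray 216x216, walls 35 above the bench. Origin: centre of its underside, 5 above the bench; axes along its sides, z up. Fixed.
- bin_plain: Empty plain bin, 28 mm high, walls and floor 3 thick, 94x94 inside, no divider. For the angle bracket. 100x100 outside, in a 2x2 of pale bins (any order; the 4th holds washers) in a grey tray 216x216, walls 35 above the bench. Origin: centre of its underside, 5 above the bench; axes along its sides, z up. Fixed.
- bin_round: Block bin 20 mm high with a round well in its middle, 72 in diameter, 14 deep (well floor 6 above the origin). For the cross knob. 100x100 outside, in a 2x2 of pale bins (any order; the 4th holds washers) in a grey tray 216x216, walls 35 above the bench. Origin: centre of its underside, 5 above the bench; axes along its sides, z up. Fixed.
Not all that is in view belongs to the job. Leave any red look-alike of the cross_knob alone.

How it is judged:
At the end, for the whole second after the job is handed in: A hanger each side of the divider, bracket in the plain bin, cross knob in the round well: each with its underside within 4 mm of its bin's floor, upright within 0.12 rad, at rest (under 20 mm/s). Levelling foot and round knob within 20 mm of their starts ((((x of hanger_a in the frame of bin_divided between -0.04 and 0.04 m and y of hanger_a in the frame of bin_divided between 0.004 and 0.045 m and z of hanger_a in the frame of bin_divided between -0.001 and 0.007 m) and (x of hanger_b in the frame of bin_divided between -0.04 and 0.04 m and y of hanger_b in the frame of bin_divided between -0.045 and -0.004 m and z of hanger_b in the frame of bin_divided between -0.001 and 0.007 m)) or ((x of hanger_a in the frame of bin_divided between -0.04 and 0.04 m and y of hanger_a in the frame of bin_divided between -0.045 and -0.004 m and z of hanger_a in the frame of bin_divided between -0.001 and 0.007 m) and (x of hanger_b in the frame of bin_divided between -0.04 and 0.04 m and y of hanger_b in the frame of bin_divided between 0.004 and 0.045 m and z of hanger_b in the frame of bin_divided between -0.001 and 0.007 m))) and x of bracket in the frame of bin_plain between -0.035 and 0.035 m and y of bracket in the frame of bin_plain between -0.035 and 0.035 m and z of bracket in the frame of bin_plain between -0.001 and 0.007 m and horizontal distance between cross_knob and bin_round below 0.027 m and z of cross_knob in the frame of bin_round between 0.002 and 0.01 m and linear speed of each of hanger_a, hanger_b, bracket, cross_knob below 0.02 m/s and angle between each of hanger_a, hanger_b, bracket, cross_knob's own z axis and vertical below 0.12 rad and distance of each of levelling_foot, round_knob from where it was at the start of the episode below 0.02 m); the robot touches nothing.
It fails at once if a look-alike (levelling foot or round knob) was moved by more than 20 mm (distance of any of levelling_foot, round_knob from where it was at the start of the episode above 0.02 m).
It also fails if it takes over 112 s, if anything falls off the work surface, if the arm or the gripper's body presses on something with over 40 N, if the wrist force passes 120 N, or if a joint passes its speed limit or range.

## Working session

There is one attempt and no reset: what is moved stays moved. The work goes in short steps, Python scripts to look and compute and a tool call to move; the robot and the scene stay as the last step left them, time stands still between calls to the robot, and variables do not carry over. Pictures are saved under pics/ and viewed, at most 17 in all, crops included, and the job is handed in when it is done.

Besides the shell and the picture viewer there is one more tool, called after "Call:" as name(argument=value, ...) on one line, values as JSON. jog_arm: Moves the arm, as the interface text tells. Its arguments: {"type":"object","properties":{"commands":{"type":"string"},"newtons":{"type":"number"}},"required":["commands"]}

```bash
mkdir -p pics
cat > h.py <<'E'
import numpy as np, cv2
from station import robot
def snap(n,f):
    im=robot.get_image(n)[:,:,::-1].copy(); cv2.imwrite('pics/'+f,im); return im
def ray(n,u,v,z):
    c=robot.camera_info(n); R=np.array(c['R']);t=np.array(c['t'])
    d=np.array([(u-c['cx'])/c['fx'],(v-c['cy'])/c['fy']]); p=d.copy()
    for _ in range(20): p=d/(1+c['k1']*(p@p))
    o=-R.T@t; w=R.T@np.array([p[0],p[1],1]); return o+w*(z-o[2])/w[2]
def proj(n,X):
    c=robot.camera_info(n); q=np.array(c['R'])@np.array(X)+np.array(c['t']); p=q[:2]/q[2]; p=p*(1+c['k1']*(p@p))
    return np.array([p[0]*c['fx']+c['cx'],p[1]*c['fy']+c['cy']])
E
python3 - <<'E'
from h import *
for n in('scene','top'):
    im=snap(n,n+'0.png'); c=robot.camera_info(n); print(n,c['fx'],c['k1'],-np.array(c['R']).T@c['t'],np.round(c['R'],2).tolist())
s=robot.state(); print(s['time'],s['ee_pos'],s['orientation'],s['opening'])
E
```

```text
scene 489.9024856361229 -0.1608746600335044 [1.15055224 0.33242457 0.71743864] [[-0.51, 0.86, 0.01], [0.58, 0.35, -0.73], [-0.64, -0.37, -0.68]]
top 440.67054429302055 -0.12399361316460056 [ 0.41023009 -0.04988531  1.00080231] [[-0.02, -1.0, -0.02], [-0.99, 0.02, -0.12], [0.13, 0.01, -0.99]]
0.1 [0.17495391 0.70340762 0.40395371] [-1.11551863e-05  1.21559428e-01  9.92583919e-01 -6.85102162e-04] 0.09296507948445432
```

View pics/top0.png

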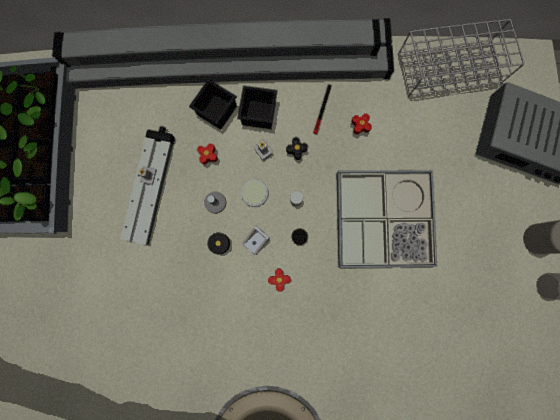

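View pics/scene0.png

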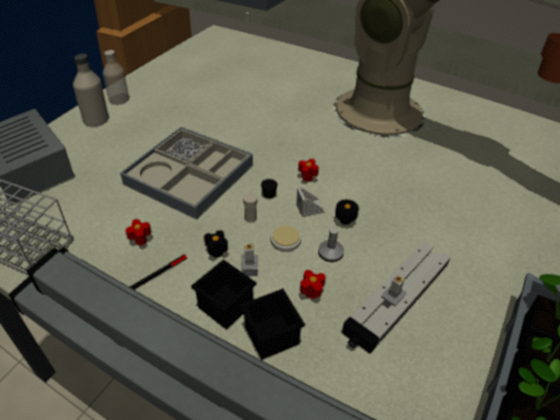

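Run:
```python
import cv2
i=cv2.imread('pics/top0.png')
cv2.imwrite('pics/c1.png',cv2.resize(i[120:262,115:315],None,fx=4,fy=4,interpolation=2))
cv2.imwrite('pics/c2.png',cv2.resize(i[165:275,330:440],None,fx=5,fy=5,interpolation=2))
```

```text
(no output)
```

View pics/c1.png

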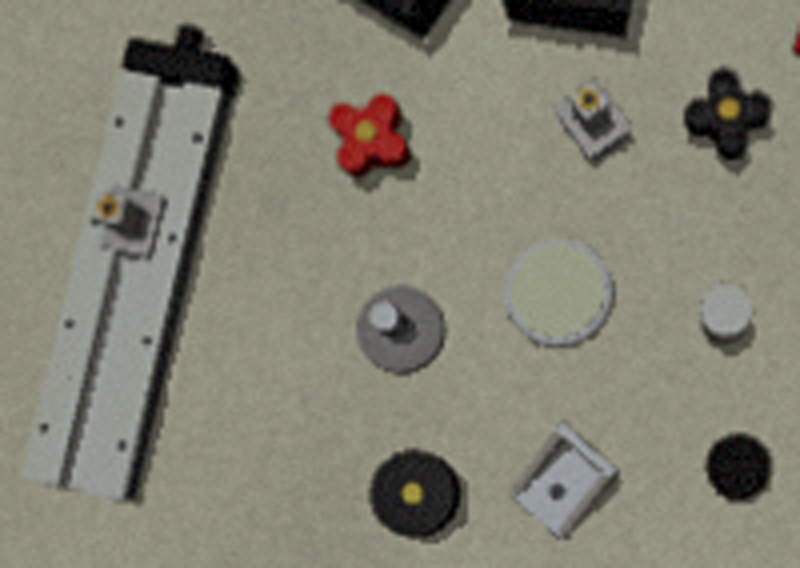

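View pics/c2.png

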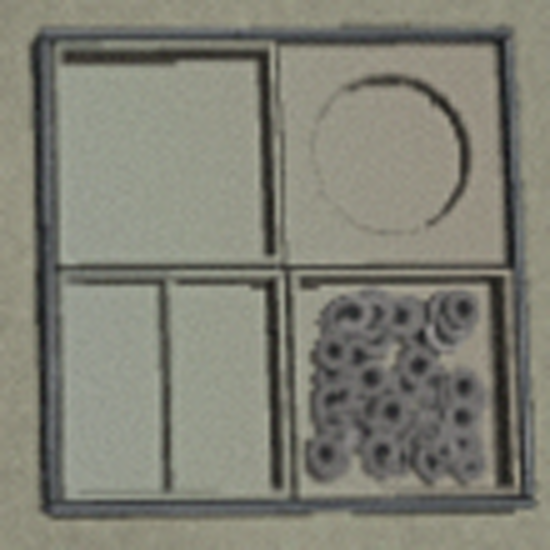

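Run:
```python
from h import *
for n in('top','scene'):
    im=cv2.imread(f'pics/{n}0.png'); hsv=cv2.cvtColor(im,cv2.COLOR_BGR2HSV)
    m=cv2.inRange(hsv,(10,110,90),(32,255,255))
    k,l,s,c=cv2.connectedComponentsWithStats(m)
    for i in range(1,k):
        if 3<=s[i,4]<80 and ((n=='top' and 110<c[i][0]<330) or n=='scene'): print(n,s[i,4],c[i].round(1),*[ray(n,*c[i],z)[:2].round(4) for z in(.077,.063,.042)])
def q(name,pts,z,o,s):
    for x,y in pts:
        u=o[0]+(x+.5)/s-.5; v=o[1]+(y+.5)/s-.5; print(name,(x,y),(ray('top',u,v,z)*1000).round(1)[:2])
q('tray centre',[(286,268),(60,268),(515,272),(280,40),(294,497)],.033,(330,165),5)
q('div',[(163,275),(168,492)],.033,(330,165),5)
q('tray outer',[(40,33),(508,28),(532,505),(48,512)],.035,(330,165),5)
q('well',[(392,76),(385,234),(314,150),(468,160)],.025,(330,165),5)
q('lamp end top',[(25,477),(135,500)],.03,(115,120),4)
q('lamp cap end',[(125,68),(222,90)],.03,(115,120),4)
q('slot',[(160,85),(65,482)],.03,(115,120),4)
q('walltop',[(565,425),(617,470)],.05,(115,120),4)
q('foot+x',[(515,492),(562,537)],.006,(115,120),4)
q('flange b',[(555,117),(598,163),(633,130)],.023,(115,120),4)
i=cv2.imread('pics/scene0.png')
a=cv2.resize(i[175:275,200:370],None,fx=4.7,fy=4.7,interpolation=2); cv2.imwrite('pics/c3.png',a)
```

```text
top 13 [261.7 144.5] [ 0.6563 -0.0033] [ 0.6601 -0.0026] [ 0.6657 -0.0016]
top 20 [296.8 146.8] [ 0.6495 -0.0787] [ 0.6531 -0.0792] [ 0.6585 -0.0798]
top 23 [205.9 152.2] [0.6424 0.1177] [0.6459 0.1202] [0.6512 0.124 ]
top 13 [141.6 171. ] [0.6049 0.259 ] [0.6078 0.2637] [0.6122 0.2707]
top 19 [217.6 242.9] [0.4466 0.0926] [0.4471 0.0948] [0.448 0.098]
top 25 [279.  279.6] [ 0.368  -0.0349] [ 0.3674 -0.0347] [ 0.3664 -0.0343]
scene 16 [308.2 163.7] [ 0.4046 -0.0154] [ 0.3883 -0.023 ] [ 0.3638 -0.0344]
scene 16 [347.2 205.7] [0.4817 0.1098] [0.4671 0.105 ] [0.4452 0.0977]
scene 24 [136.9 226.1] [ 0.7336 -0.2004] [ 0.7245 -0.212 ] [ 0.7109 -0.2295]
scene 19 [215.1 237.6] [ 0.6816 -0.0591] [ 0.6714 -0.0676] [ 0.656  -0.0805]
scene 18 [248.6 246.4] [0.6684 0.0039] [ 0.6579 -0.0033] [ 0.6421 -0.014 ]
scene 33 [312.8 278.7] [0.6748 0.1344] [0.6644 0.1301] [0.6488 0.1236]
scene 22 [398.5 279. ] [0.6025 0.2594] [0.5906 0.2578] [0.5726 0.2555]
tray centre (286, 268) [ 494.9 -275.4]
tray centre (60, 268) [ 497.2 -175. ]
tray centre (515, 272) [ 490.7 -378.8]
tray centre (280, 40) [ 597.5 -278. ]
tray centre (294, 497) [ 394.2 -274.4]
div (163, 275) [ 493.  -220.5]
div (168, 492) [ 397.8 -218.9]
tray outer (40, 33) [ 602.4 -169.8]
tray outer (508, 28) [ 600.8 -382.1]
tray outer (532, 505) [ 387.5 -380.1]
tray outer (48, 512) [ 390.5 -165.8]
well (392, 76) [ 581.5 -330.3]
well (385, 234) [ 509.8 -323. ]
well (314, 150) [ 548.5 -292.7]
well (468, 160) [ 542.5 -363. ]
lamp end top (25, 477) [460.7 319.8]
lamp end top (135, 500) [447.  255.9]
lamp cap end (125, 68) [695.5 266.9]
lamp cap end (222, 90) [680.5 209.4]
slot (160, 85) [684.7 245.9]
slot (65, 482) [457.5 296.5]
walltop (565, 425) [482.9  13.2]
walltop (617, 470) [458.  -14.5]
foot+x (515, 492) [449.  45.]
foot+x (562, 537) [423.2  18.7]
flange b (555, 117) [660.8  18.5]
flange b (598, 163) [633.4  -5.6]
flange b (633, 130) [652.1 -25.8]
```

View pics/c3.png

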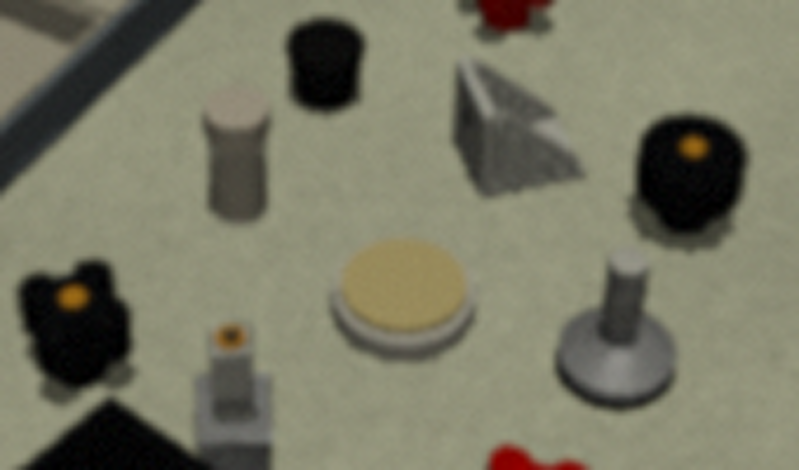

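Call:
jog_arm(commands="3.3 -3.42 0 -0.119 4;3.3 -3.42 0 -0.119 4;3.3 -3.42 0 -0.119 4;3.3 -3.42 0 -0.119 4;3.3 -3.42 0 -0.119 4", newtons=30)

```text
time: 0.6
ee_pos: [0.341, 0.531, 0.4045]
orientation: [-0.0, 0.409, 0.912, -0.0]
ft_force: [0.5, 0.6, -0.3]
opening: 0.0574
finger_force: 0.0
```

Call:
jog_arm(commands="3.3 -3.42 0 -0.119 4;3.3 -3.42 0 -0.119 4;3.3 -3.42 0 -0.119 4;3.3 -3.42 0 -0.119 4;3.3 -3.42 0 -0.119 4")

```text
time: 1.1
ee_pos: [0.506, 0.36, 0.4046]
orientation: [-0.0, 0.659, 0.752, -0.0]
ft_force: [0.3, 0.9, 0.1]
opening: 0.04
finger_force: 0.0
```

Call:
jog_arm(commands="3.3 -3.42 0 -0.119 4;3.3 -3.42 0 -0.119 4;3.3 -3.42 0 -0.119 4;0 0 -3 0 4;0 0 -3 0 4")

```text
time: 1.6
ee_pos: [0.6052, 0.2571, 0.3444]
orientation: [0.001, 0.782, 0.624, 0.001]
ft_force: [0.0, 0.8, -0.2]
opening: 0.0397
finger_force: 0.0
```

```bash
cat >> h.py <<'E'
def st():
    s=robot.state(); p=np.array(s['ee_pos']); w,x,y,z=s['orientation']
    cy=np.array([2*(x*y-w*z),1-2*(x*x+z*z),2*(y*z+w*x)])
    print('t',s['time'],'grasp mm',((p-[0,0,.167])*1000).round(1),'close deg',np.degrees(np.arctan2(cy[1],cy[0])).round(1),'F',np.round(s['ft_force'],1),'open',round(s['opening']*1000,1),'ff',round(float(np.mean(s['finger_force'])),1),'j',np.round(s['joints'],2))
E
python3 - <<'E'
from h import *
st()
im=cv2.imread('pics/top0.png'); g=im.max(2); m=(g<60).astype(np.uint8); m[:133]=0;m[:, :284]=0;m[162:]=0;m[:,312:]=0
v,u=np.nonzero(m); P=np.array([ray('top',a,b,.03)[:2] for a,b in zip(u,v)]); c=P.mean(0); d=P-c
r=np.hypot(*d.T); th=np.arctan2(d[:,1],d[:,0]); print(c,len(u),np.degrees(np.angle((r**4*np.exp(4j*th)).sum())/4))
E
```

```text
t 1.6 grasp mm [605.2 257.1 177.4] close deg -12.8 F [ 0.   0.8 -0.2] open 39.7 ff 0.0 j [-0.74  0.61  0.39  1.83 -0.33  0.76 -0.4 ]
[ 0.65729663 -0.0792576 ] 251 6.46035570011832
```

Call:
jog_arm(commands="0 0 -4 0 4;0 0 -4 0 4;0 0 -2.6 0 4;0 0 -1 0 4;0 0 0 0 4")

```text
time: 2.1
ee_pos: [0.6038, 0.2588, 0.2274]
orientation: [-0.0, 0.78, 0.625, -0.001]
ft_force: [0.5, 0.3, -0.3]
opening: 0.0402
finger_force: 0.0
```

Call:
jog_arm(commands="0 0 0 0 0;0 0 0 0 0;0 0 0 0 0;0 0 0 0 0;0 0 0 0 0")

```text
time: 2.6
ee_pos: [0.6042, 0.2592, 0.2299]
orientation: [0.0, 0.78, 0.625, 0.001]
ft_force: [-1.4, -0.4, 8.1]
opening: 0.0159
finger_force: 30.0
```

Run:
```python
from h import *
st()
a=snap('scene','s1.png')[215:345,300:470]; cv2.imwrite('pics/s1c.png',cv2.resize(a,None,fx=3,fy=3))
```

```text
t 2.6 grasp mm [604.2 259.2  62.9] close deg -12.6 F [-1.4 -0.4  8.1] open 15.9 ff 30.0 j [-0.68  0.76  0.3   1.9  -0.4   0.55 -0.33]
```

View pics/s1c.png

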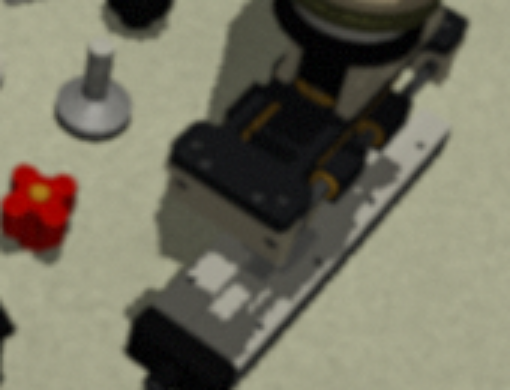

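Call:
jog_arm(commands="0 0 0.2 0 0;-1 0.22 0 0 0;-1.5 0.33 0 0 0;-1.5 0.33 0 0 0;-1 0.22 0 0 0")

```text
time: 3.15
ee_pos: [0.5517, 0.2707, 0.2305]
orientation: [-0.001, 0.78, 0.626, -0.001]
ft_force: [0.1, 0.2, -0.8]
opening: 0.0159
finger_force: 30.0
```

Run:
```python
from h import *
st()
```

```text
t 3.15 grasp mm [551.7 270.7  63.5] close deg -12.5 F [ 0.1  0.2 -0.8] open 15.9 ff 30.0 j [-0.74  0.72  0.29  2.   -0.42  0.49 -0.36]
```

Call:
jog_arm(commands="-2 0.44 0 0 0;-2 0.44 0 0 0;-2 0.44 0 0 0;-2 0.44 0 0 0;-2 0.44 0 0 0")

```text
time: 3.65
ee_pos: [0.4524, 0.2923, 0.2308]
orientation: [0.0, 0.78, 0.625, -0.0]
ft_force: [0.5, 0.2, -1.9]
opening: 0.0161
finger_force: 30.0
```

Call:
jog_arm(commands="-2 0.44 0 0 0;-2 0.44 0 0 0;-0.3 0.06 0 0 0;0 0 0 0 0")

```text
time: 4.05
ee_pos: [0.4105, 0.3017, 0.2309]
orientation: [0.0, 0.78, 0.626, 0.0]
ft_force: [1.0, -0.4, -1.2]
opening: 0.0158
finger_force: 30.0
```

Run:
```python
from h import *
st(); a=snap('scene','s2.png'); cv2.imwrite('pics/s2c.png',cv2.resize(a[180:360,290:490],None,fx=3,fy=3))
```

```text
t 4.05 grasp mm [410.5 301.7  63.9] close deg -12.5 F [ 1.  -0.4 -1.2] open 15.8 ff 30.0 j [-0.92  0.64  0.25  2.23 -0.5   0.31 -0.46]
```

View pics/s2c.png

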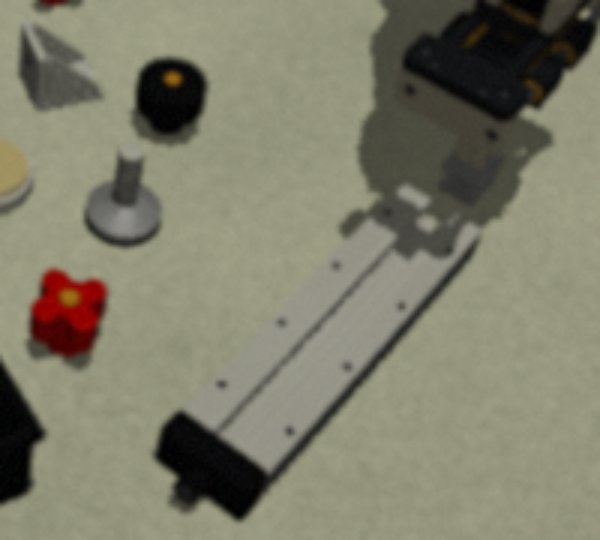

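Call:
jog_arm(commands="0 0 4 0 0;0 0 4 0 0;0 0 4 0 0;3.6 -3.2 0 0 0;3.6 -3.2 0 0 0")

```text
time: 4.6
ee_pos: [0.4838, 0.2386, 0.3524]
orientation: [0.0, 0.779, 0.627, 0.002]
ft_force: [1.4, 0.5, -1.8]
opening: 0.0158
finger_force: 30.0
```

Call:
jog_arm(commands="3.6 -3.2 0 0 0;0 -4.9 0 0.05 0;0 -4.9 0 0.05 0;0 -4.9 0 0.05 0;0 -4.9 0 0.05 0")

```text
time: 5.1
ee_pos: [0.5194, 0.0065, 0.3509]
orientation: [0.001, 0.714, 0.7, 0.0]
ft_force: [0.2, -0.3, -0.7]
opening: 0.0161
finger_force: 30.0
```

Call:
jog_arm(commands="0 -4.9 0 0 0;-1.85 -3.95 0 0 0;-1.85 -3.95 0 0 0;-1.85 -3.95 0 0 0;-1.85 -3.95 0 0 0")

```text
time: 5.6
ee_pos: [0.4442, -0.2002, 0.351]
orientation: [0.001, 0.715, 0.699, -0.0]
ft_force: [0.8, -0.2, -0.2]
opening: 0.0154
finger_force: 30.0
```

Call:
jog_arm(commands="0 0 -3 0 0;0 0 -2 0 0;0 0 0 0 0")

```text
time: 5.9
ee_pos: [0.4445, -0.1988, 0.2991]
orientation: [-0.001, 0.715, 0.699, -0.001]
ft_force: [-0.3, -0.5, -0.2]
opening: 0.0163
finger_force: 30.0
```

Run:
```python
from h import *
st(); a=snap('scene','s3.png'); b=snap('top','t3.png')
cv2.imwrite('pics/s3c.png',np.hstack([cv2.resize(a[100:230,100:270],(400,306)),cv2.resize(b[165:275,330:440],(306,306))]))
```

```text
t 5.9 grasp mm [ 444.5 -198.8  132.1] close deg -1.3 F [-0.3 -0.5 -0.2] open 16.3 ff 30.0 j [ 0.11  0.5   0.28  2.24 -0.31  0.43  0.62]
```

View pics/s3c.png

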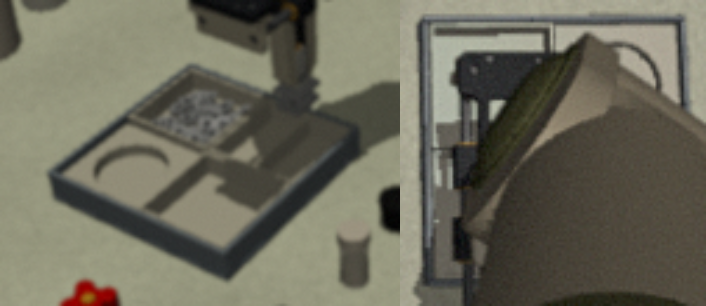

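Call:
jog_arm(commands="0 0 -3 0 0;0 0 -3 0 0;0 0 -0.9 0 0;0 0 0 0 0")

```text
time: 6.4
ee_pos: [0.4452, -0.1977, 0.2316]
orientation: [-0.001, 0.714, 0.7, -0.0]
ft_force: [0.0, 0.5, -0.7]
opening: 0.0159
finger_force: 30.0
```

Run:
```python
from h import *
st(); a=snap('scene','s4.png')
cv2.imwrite('pics/s4c.png',cv2.resize(a[110:220,150:280],None,fx=4,fy=4))
```

```text
t 6.4 grasp mm [ 445.2 -197.7   64.6] close deg -1.1 F [ 0.   0.5 -0.7] open 15.9 ff 30.0 j [ 0.19  0.62  0.17  2.28 -0.38  0.26  0.67]
```

View pics/s4c.png

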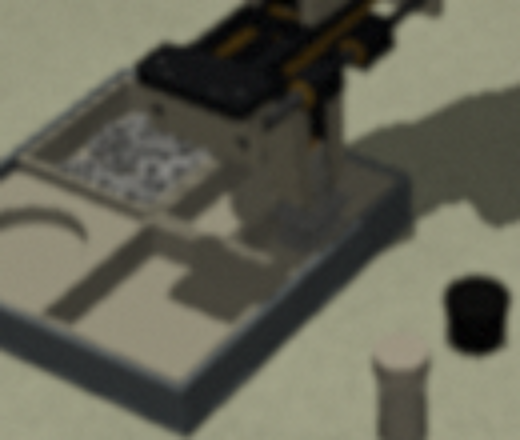

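Call:
jog_arm(commands="0 0 -0.5 0 0;0 0 -0.2 0 0;0 0 0 0 0")

```text
time: 6.75
ee_pos: [0.4452, -0.1976, 0.2252]
orientation: [0.0, 0.714, 0.7, 0.0]
ft_force: [0.6, 0.2, -0.3]
opening: 0.016
finger_force: 30.0
```

Call:
jog_arm(commands="0 0 -0.1 0 0;0 0 0 0 0")

```text
time: 6.95
ee_pos: [0.4451, -0.1976, 0.2239]
orientation: [0.0, 0.714, 0.7, 0.0]
ft_force: [-0.1, 0.1, -1.7]
opening: 0.0161
finger_force: 30.0
```

Call:
jog_arm(commands="0 0 -0.1 0 0;0 0 0 0 0")

```text
time: 7.15
ee_pos: [0.4449, -0.1977, 0.2238]
orientation: [0.0, 0.714, 0.7, 0.0]
ft_force: [-2.1, 1.4, 17.5]
opening: 0.0154
finger_force: 30.0
```

Call:
jog_arm(commands="0 0 -0.1 0 0;0 0 0 0 0")

```text
time: 7.35
ee_pos: [0.4448, -0.1978, 0.2235]
orientation: [0.001, 0.714, 0.7, 0.001]
ft_force: [-4.5, 1.8, 31.9]
opening: 0.0156
finger_force: 30.0
```

Call:
jog_arm(commands="0 0 0.2 0 1.6;0 0 0 0 3;0 0 0 0 3.5;0 0 2 0 3.5;0 0 4 0 3.5")

```text
time: 7.85
ee_pos: [0.4446, -0.1975, 0.2822]
orientation: [-0.002, 0.714, 0.7, -0.001]
ft_force: [1.1, -0.0, -0.5]
opening: 0.0347
finger_force: 0.0
```

Call:
jog_arm(commands="0 0 4 0 3.5;3.06 2.78 0 0.107 4;3.06 2.78 0 0.107 4;3.06 2.78 0 0.107 4;3.06 2.78 0 0.107 4")

```text
time: 8.35
ee_pos: [0.5685, -0.0851, 0.3236]
orientation: [-0.0, 0.547, 0.837, -0.0]
ft_force: [1.0, -0.3, -0.3]
opening: 0.04
finger_force: 0.0
```

Call:
jog_arm(commands="3.06 2.78 0 0.107 4;3.06 2.78 0 0.107 4;3.06 2.78 0 0.107 4;0 0 0 0 4;0 0 0 0 4")

```text
time: 8.85
ee_pos: [0.6592, -0.0024, 0.3227]
orientation: [-0.001, 0.408, 0.913, -0.0]
ft_force: [-0.3, -0.5, -1.0]
opening: 0.04
finger_force: 0.0
```

Run:
```python
from h import *
st(); a=snap('scene','s5.png')
cv2.imwrite('pics/s5c.png',np.hstack([cv2.resize(a[110:220,150:280],(390,330)),cv2.resize(a[170:280,180:310],(390,330))]))
```

```text
t 8.85 grasp mm [659.2  -2.4 155.7] close deg 41.8 F [-0.3 -0.5 -1. ] open 40.0 ff 0.0 j [-0.18  0.62  0.14  1.83 -0.13  0.7   0.77]
```

View pics/s5c.png

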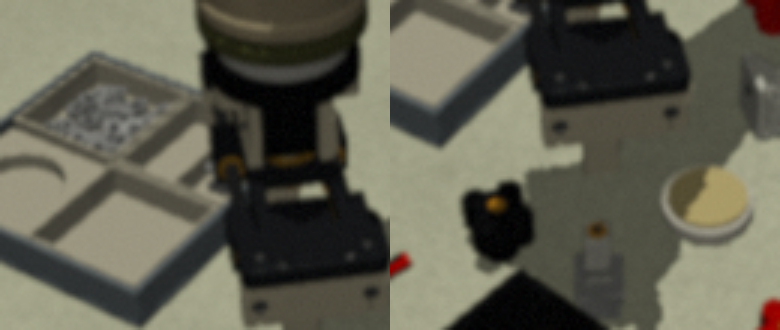

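Call:
jog_arm(commands="0 0 -4 0 4;0 0 -4 0 4;0 0 -1.6 0 4;0 0 -1 0 4;0 0 0 0 4")

```text
time: 9.4
ee_pos: [0.6589, -0.0037, 0.2173]
orientation: [-0.001, 0.409, 0.912, -0.001]
ft_force: [0.6, 0.5, 0.5]
opening: 0.0399
finger_force: 0.0
```

Call:
jog_arm(commands="0 0 0 0 0;0 0 0 0 0;0 0 0 0 0;0 0 0 0 0;0 0 0 0 0")

```text
time: 9.9
ee_pos: [0.6595, -0.003, 0.2188]
orientation: [0.001, 0.409, 0.913, 0.0]
ft_force: [-0.6, 0.3, 7.3]
opening: 0.0161
finger_force: 29.5
```

Run:
```python
from h import *
st()
```

```text
t 9.9 grasp mm [659.5  -3.   51.8] close deg 41.8 F [-0.6  0.3  7.3] open 16.1 ff 29.5 j [-0.15  0.75  0.11  1.89 -0.15  0.51  0.79]
```

Call:
jog_arm(commands="0 0 4 0 0;0 0 4 0 0;0 0 2 0 0;-2.69 -3.04 0 -0.0936 0;-2.69 -3.04 0 -0.0936 0")

```text
time: 10.4
ee_pos: [0.6051, -0.0635, 0.3187]
orientation: [0.001, 0.493, 0.87, 0.001]
ft_force: [-0.1, -0.9, -1.1]
opening: 0.0163
finger_force: 29.5
```

Call:
jog_arm(commands="-2.69 -3.04 0 -0.0936 0;-2.69 -3.04 0 -0.0936 0;-2.69 -3.04 0 -0.0936 0;-2.69 -3.04 0 -0.0936 0;-2.69 -3.04 0 -0.0936 0")

```text
time: 10.9
ee_pos: [0.4697, -0.2167, 0.318]
orientation: [0.0, 0.682, 0.731, 0.0]
ft_force: [0.3, -0.1, -0.9]
opening: 0.0161
finger_force: 29.5
```

Call:
jog_arm(commands="-2.69 -3.04 0 -0.0936 0;0 0 0 0 0;0 0 -3 0 0;0 0 -2 0 0;0 0 0 0 0")

```text
time: 11.4
ee_pos: [0.4439, -0.2456, 0.2661]
orientation: [-0.002, 0.714, 0.7, -0.0]
ft_force: [-0.1, -0.3, -0.7]
opening: 0.0158
finger_force: 29.5
```

Run:
```python
from h import *
st(); b=snap('top','t6.png'); a=snap('scene','s6.png')
cv2.imwrite('pics/s6c.png',np.hstack([cv2.resize(a[110:220,150:280],(390,330)),cv2.resize(b[165:275,330:440],(330,330))]))
```

```text
t 11.4 grasp mm [ 443.9 -245.6   99.1] close deg -1.1 F [-0.1 -0.3 -0.7] open 15.8 ff 29.5 j [ 0.23  0.57  0.24  2.22 -0.35  0.38  0.74]
```

View pics/s6c.png

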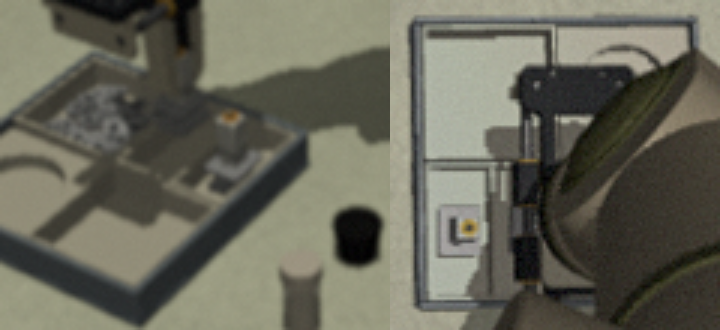

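Call:
jog_arm(commands="0 0 -2.5 0 0;0 0 -0.9 0 0;0 0 -0.3 0 0;0 0 0 0 0")

```text
time: 11.9
ee_pos: [0.4441, -0.2463, 0.2311]
orientation: [-0.0, 0.714, 0.7, -0.0]
ft_force: [0.9, 0.6, -1.5]
opening: 0.0163
finger_force: 29.5
```

Call:
jog_arm(commands="0 0 -0.1 0 0;0 0 0 0 0")

```text
time: 12.1
ee_pos: [0.4442, -0.2463, 0.2303]
orientation: [0.0, 0.714, 0.7, 0.0]
ft_force: [-0.5, -0.7, -1.0]
opening: 0.0164
finger_force: 29.5
```

Call:
jog_arm(commands="0 0 -0.1 0 0;0 0 0 0 0")

```text
time: 12.3
ee_pos: [0.444, -0.2462, 0.2289]
orientation: [0.0, 0.714, 0.7, 0.0]
ft_force: [0.1, -0.2, -0.5]
opening: 0.0162
finger_force: 29.5
```

Call:
jog_arm(commands="0 0 -0.1 0 0;0 0 0 0 0")

```text
time: 12.5
ee_pos: [0.444, -0.2462, 0.2277]
orientation: [-0.0, 0.714, 0.7, -0.0]
ft_force: [0.5, 1.1, -1.0]
opening: 0.0162
finger_force: 29.5
```

Call:
jog_arm(commands="0 0 -0.1 0 0;0 0 0 0 0")

```text
time: 12.7
ee_pos: [0.444, -0.2463, 0.2268]
orientation: [0.0, 0.714, 0.7, 0.0]
ft_force: [0.1, -0.5, 0.9]
opening: 0.0158
finger_force: 29.5
```

Call:
jog_arm(commands="0 0 -0.1 0 0;0 0 0 0 0")

```text
time: 12.9
ee_pos: [0.4439, -0.2464, 0.2267]
orientation: [0.0, 0.714, 0.7, 0.0]
ft_force: [-2.5, 1.6, 16.9]
opening: 0.0164
finger_force: 29.7
```

Call:
jog_arm(commands="0 0 0.15 0 1.6;0 0 0 0 3;0 0 0 0 3.5;0 0 2 0 3.5;0 0 4 0 3.5")

```text
time: 13.4
ee_pos: [0.4436, -0.246, 0.2858]
orientation: [-0.002, 0.714, 0.7, -0.001]
ft_force: [1.3, -0.3, 0.4]
opening: 0.0348
finger_force: 0.0
```

Call:
jog_arm(commands="0 0 4 0 3.5;0.37 4.16 0 0.138 6;0.37 4.16 0 0.138 6;0.37 4.16 0 0.138 6;0.37 4.16 0 0.138 6")

```text
time: 13.9
ee_pos: [0.4587, -0.0783, 0.3273]
orientation: [0.0, 0.494, 0.87, 0.0]
ft_force: [-0.2, 0.2, 0.9]
opening: 0.0591
finger_force: 0.0
```

Call:
jog_arm(commands="0.37 4.16 0 0.138 6;0.37 4.16 0 0.138 6;0 0 0 0 6;0 0 0 0 6")

```text
time: 14.3
ee_pos: [0.4662, 0.004, 0.327]
orientation: [-0.0, 0.372, 0.928, -0.0]
ft_force: [0.4, -1.5, -0.5]
opening: 0.06
finger_force: 0.0
```

Run:
```python
from h import *
st(); a=snap('scene','s7.png')
cv2.imwrite('pics/s7c.png',np.hstack([cv2.resize(a[110:220,150:280],(390,330)),cv2.resize(a[150:260,240:370],(390,330))]))
```

```text
t 14.3 grasp mm [466.2   4.  160. ] close deg 46.4 F [ 0.4 -1.5 -0.5] open 60.0 ff 0.0 j [-0.22  0.42  0.12  2.26 -0.11  0.47  0.8 ]
```

View pics/s7c.png

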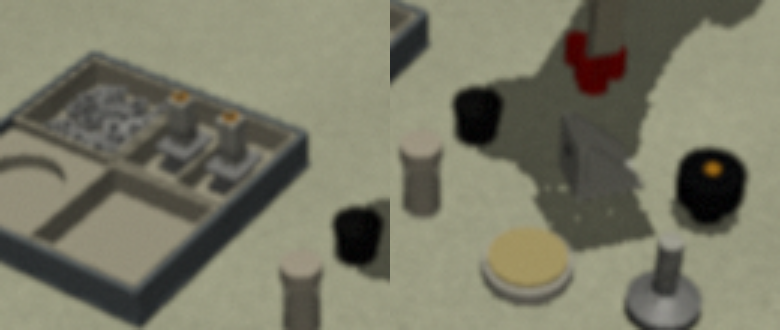

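Call:
jog_arm(commands="0 0 -4 0 6;0 0 -4 0 6;0 0 -3.6 0 6;0 0 -1 0 6;0 0 0 0 6")

```text
time: 14.85
ee_pos: [0.4659, 0.002, 0.2002]
orientation: [-0.001, 0.373, 0.928, -0.001]
ft_force: [0.2, -0.4, 0.5]
opening: 0.0599
finger_force: 0.0
```

Call:
jog_arm(commands="0 0 0 0 0;0 0 0 0 0;0 0 0 0 0;0 0 0 0 0;0 0 0 0 0")

```text
time: 15.35
ee_pos: [0.4666, 0.0033, 0.2025]
orientation: [0.001, 0.372, 0.928, 0.001]
ft_force: [0.0, -0.3, 10.7]
opening: 0.04
finger_force: 30.0
```

Run:
```python
from h import *
st()
```

```text
t 15.35 grasp mm [466.6   3.3  35.5] close deg 46.3 F [ 0.  -0.3 10.7] open 40.0 ff 30.0 j [-0.15  0.66  0.04  2.33 -0.16  0.14  0.84]
```

Call:
jog_arm(commands="0 0 0.5 0 0;0 0 4 0 0;0 0 4 0 0;0 0 2.5 0 0;1.35 -4.07 0 -0.138 0", newtons=40)

```text
time: 15.85
ee_pos: [0.4795, -0.0337, 0.3149]
orientation: [0.001, 0.432, 0.902, 0.002]
ft_force: [0.8, -0.2, -1.5]
opening: 0.0397
finger_force: 40.0
```

Call:
jog_arm(commands="1.35 -4.07 0 -0.138 0;1.35 -4.07 0 -0.138 0;1.35 -4.07 0 -0.138 0;1.35 -4.07 0 -0.138 0;1.35 -4.07 0 -0.138 0")

```text
time: 16.35
ee_pos: [0.5473, -0.2423, 0.3121]
orientation: [0.0, 0.716, 0.698, 0.0]
ft_force: [-0.1, 0.6, -0.8]
opening: 0.0398
finger_force: 40.0
```

Call:
jog_arm(commands="0 0 0 0 0;0 0 -3 0 0;0 0 -3 0 0;0 0 0 0 0")

```text
time: 16.75
ee_pos: [0.546, -0.2395, 0.2488]
orientation: [-0.003, 0.714, 0.701, -0.001]
ft_force: [-0.9, 0.4, -1.3]
opening: 0.0397
finger_force: 40.0
```

Run:
```python
from h import *
st(); b=snap('top','t8.png'); a=snap('scene','s8.png')
cv2.imwrite('pics/s8c.png',np.hstack([cv2.resize(a[110:220,130:260],(390,330)),cv2.resize(b[165:275,330:440],(330,330))]))
```

```text
t 16.75 grasp mm [ 546.  -239.5   81.8] close deg -1.1 F [-0.9  0.4 -1.3] open 39.7 ff 40.0 j [ 0.14  0.67  0.27  2.03 -0.37  0.49  0.67]
```

View pics/s8c.png

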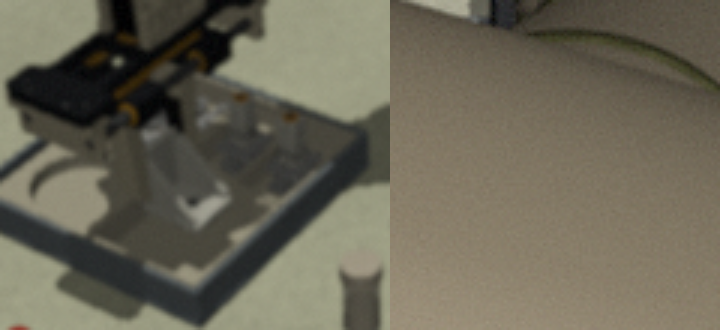

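Call:
jog_arm(commands="0 0 -2.5 0 0;0 0 -0.8 0 0;0 0 -0.2 0 0;0 0 0 0 0")

```text
time: 17.25
ee_pos: [0.5474, -0.2409, 0.2171]
orientation: [0.0, 0.714, 0.7, 0.0]
ft_force: [-0.2, -0.3, -0.3]
opening: 0.0399
finger_force: 40.0
```

Call:
jog_arm(commands="0 0 -0.1 0 0;0 0 0 0 0")

```text
time: 17.45
ee_pos: [0.5474, -0.2409, 0.2159]
orientation: [0.0, 0.714, 0.7, 0.0]
ft_force: [-0.3, -0.4, -1.1]
opening: 0.0397
finger_force: 40.0
```

Call:
jog_arm(commands="0 0 -0.1 0 0;0 0 0 0 0")

```text
time: 17.65
ee_pos: [0.5473, -0.2408, 0.2144]
orientation: [0.0, 0.714, 0.7, 0.0]
ft_force: [-1.1, 0.1, -1.6]
opening: 0.0397
finger_force: 40.0
```

Call:
jog_arm(commands="0 0 -0.1 0 0;0 0 0 0 0")

```text
time: 17.85
ee_pos: [0.5472, -0.2408, 0.2131]
orientation: [-0.0, 0.714, 0.7, -0.0]
ft_force: [-0.2, 0.0, -0.9]
opening: 0.0397
finger_force: 40.0
```

Call:
jog_arm(commands="0 0 -0.1 0 0;0 0 0 0 0")

```text
time: 18.05
ee_pos: [0.5472, -0.2408, 0.2121]
orientation: [-0.0, 0.714, 0.7, -0.0]
ft_force: [0.6, 0.2, -0.9]
opening: 0.0398
finger_force: 40.0
```

Call:
jog_arm(commands="0 0 -0.1 0 0;0 0 0 0 0")

```text
time: 18.25
ee_pos: [0.5472, -0.2408, 0.2111]
orientation: [-0.0, 0.714, 0.7, -0.0]
ft_force: [0.5, 0.2, -1.6]
opening: 0.0396
finger_force: 40.0
```

Call:
jog_arm(commands="0 0 -0.1 0 0;0 0 0 0 0")

```text
time: 18.45
ee_pos: [0.5472, -0.2409, 0.2106]
orientation: [0.0, 0.714, 0.7, 0.0]
ft_force: [-0.7, 1.1, 4.5]
opening: 0.0396
finger_force: 40.0
```

Call:
jog_arm(commands="0 0 0 0 4.4;0 0 0 0 5;0 0 0 0 5;0 0 2 0 5;0 0 4 0 5")

```text
time: 18.95
ee_pos: [0.5466, -0.2405, 0.2685]
orientation: [-0.002, 0.714, 0.7, -0.001]
ft_force: [0.8, 1.5, -0.9]
opening: 0.0499
finger_force: 0.0
```

Call:
jog_arm(commands="0 0 4 0 5;2.2 3.22 0 -0.125 6;2.2 3.22 0 -0.125 6;2.2 3.22 0 -0.125 6;2.2 3.22 0 -0.125 6")

```text
time: 19.45
ee_pos: [0.6359, -0.1107, 0.3104]
orientation: [0.0, 0.866, 0.499, 0.0]
ft_force: [1.5, -0.5, 0.2]
opening: 0.0598
finger_force: 0.0
```

Call:
jog_arm(commands="2.2 3.22 0 -0.125 6;0 0 0 0 6;0 0 0 0 6")

```text
time: 19.75
ee_pos: [0.6574, -0.0785, 0.3097]
orientation: [0.0, 0.894, 0.448, -0.0]
ft_force: [0.4, 0.3, 0.8]
opening: 0.06
finger_force: 0.0
```

Run:
```python
from h import *
st(); a=snap('scene','s9.png')
cv2.imwrite('pics/s9c.png',np.hstack([cv2.resize(a[110:220,130:260],(390,330)),cv2.resize(a[170:280,160:290],(390,330))]))
```

```text
t 19.75 grasp mm [657.4 -78.5 142.7] close deg -36.7 F [0.4 0.3 0.8] open 60.0 ff 0.0 j [-0.31  0.7   0.56  1.85 -0.53  0.74 -0.1 ]
```

View pics/s9c.png

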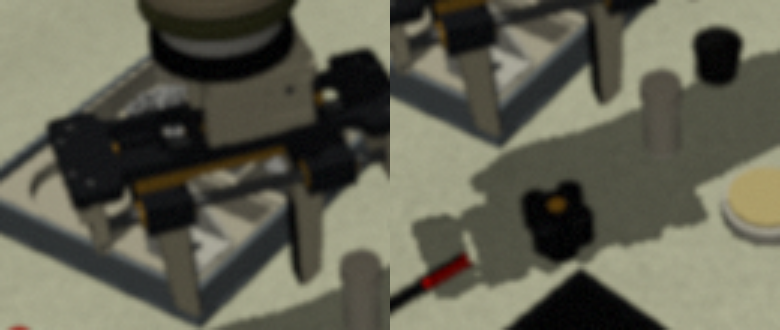

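Run:
```python
from h import *
im=cv2.imread('pics/top0.png'); m=(im.max(2)<60).astype(np.uint8); m[:,:235]=0; m[:,282:]=0; m[:80]=0; m[131:]=0
v,u=np.nonzero(m); i=np.argmax(u+v); print('top corner',u[i],v[i])
for z in(.04,.05,.06,.07,.08): print(z,ray('top',u[i],v[i],z)[:2].round(3),ray('scene',223.4,260,z)[:2].round(3))
```

```text
top corner 271 129
0.04 [ 0.702 -0.023] [ 0.692 -0.036]
0.05 [ 0.699 -0.023] [ 0.699 -0.031]
0.06 [ 0.696 -0.024] [ 0.706 -0.025]
0.07 [ 0.693 -0.024] [ 0.713 -0.02 ]
0.08 [ 0.689 -0.024] [ 0.719 -0.014]
```

Call:
jog_arm(commands="0 0 -4 0 6;0 0 -4 0 6;0 0 -1.8 0 6;0 0 -1 0 6;0 0 0 0 6")

```text
time: 20.3
ee_pos: [0.6565, -0.0814, 0.2015]
orientation: [-0.0, 0.895, 0.446, -0.001]
ft_force: [-0.6, 0.1, 0.2]
opening: 0.0601
finger_force: 0.0
```

Call:
jog_arm(commands="0 0 0 0 0;0 0 0 0 0;0 0 0 0 0;0 0 0 0 0;0 0 0 0 0", newtons=30)

```text
time: 20.8
ee_pos: [0.6575, -0.08, 0.2032]
orientation: [0.0, 0.895, 0.447, 0.001]
ft_force: [-0.1, 0.7, 6.9]
opening: 0.0379
finger_force: 28.1
```

Run:
```python
from h import *
st()
```

```text
t 20.8 grasp mm [657.5 -80.   36.2] close deg -36.9 F [-0.1  0.7  6.9] open 37.9 ff 28.1 j [-0.24  0.82  0.44  1.9  -0.63  0.56 -0.02]
```

Call:
jog_arm(commands="0 0 1 0 0;0 0 4 0 0;0 0 4 0 0;0 0 1 0 0;-1.86 -4.13 0 0 0")

```text
time: 21.3
ee_pos: [0.6416, -0.1151, 0.3039]
orientation: [-0.0, 0.892, 0.451, 0.003]
ft_force: [-0.1, -0.5, -1.8]
opening: 0.0381
finger_force: 28.3
```

Call:
jog_arm(commands="-1.86 -4.13 0 0 0;-1.86 -4.13 0 0 0;-1.86 -4.13 0 0 0;-1.86 -4.13 0 0 0;-1.86 -4.13 0 0 0")

```text
time: 21.8
ee_pos: [0.5446, -0.3288, 0.3023]
orientation: [-0.0, 0.895, 0.447, -0.0]
ft_force: [1.4, 0.4, -0.3]
opening: 0.0378
finger_force: 28.3
```

Call:
jog_arm(commands="0 0 0 0 0;0 0 -3 0 0;0 0 -2 0 0;0 0 0 0 0")

```text
time: 22.2
ee_pos: [0.5451, -0.3265, 0.2499]
orientation: [-0.002, 0.895, 0.447, -0.001]
ft_force: [0.1, 0.2, -0.4]
opening: 0.038
finger_force: 28.3
```

Run:
```python
from h import *
st(); a=snap('scene','s10.png')
cv2.imwrite('pics/s10c.png',cv2.resize(a[100:230,100:270],None,fx=4,fy=4))
```

```text
t 22.2 grasp mm [ 545.1 -326.5   82.9] close deg -36.9 F [ 0.1  0.2 -0.4] open 38.0 ff 28.3 j [ 0.17  0.73  0.45  1.94 -0.55  0.59  0.33]
```

View pics/s10c.png

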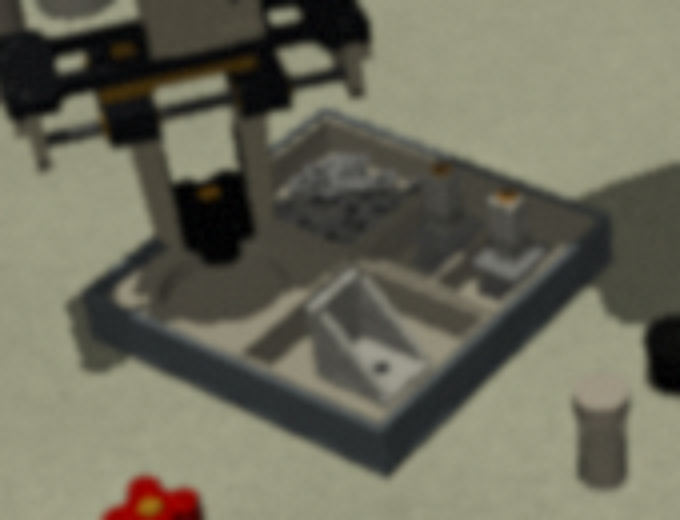

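Bracket stands in the plain bin, both hangers in theirs, and the knob hangs above the well at about (210,220) in the crop. Lowering it.

Call:
jog_arm(commands="0 0 -2 0 0;0 0 -0.9 0 0;0 0 -0.3 0 0;0 0 0 0 0")

```text
time: 22.65
ee_pos: [0.5457, -0.3276, 0.2205]
orientation: [0.0, 0.895, 0.447, -0.0]
ft_force: [0.8, -0.9, -0.2]
opening: 0.038
finger_force: 28.3
```

Call:
jog_arm(commands="0 0 -0.1 0 0;0 0 0 0 0")

```text
time: 22.85
ee_pos: [0.5458, -0.3277, 0.2198]
orientation: [0.0, 0.895, 0.447, 0.0]
ft_force: [-0.3, -0.5, -0.8]
opening: 0.0378
finger_force: 28.3
```

Call:
jog_arm(commands="0 0 -0.1 0 0;0 0 0 0 0")

```text
time: 23.05
ee_pos: [0.5456, -0.3276, 0.2184]
orientation: [0.0, 0.895, 0.447, 0.0]
ft_force: [0.5, -0.2, 0.3]
opening: 0.0379
finger_force: 28.3
```

Call:
jog_arm(commands="0 0 -0.1 0 0;0 0 0 0 0")

```text
time: 23.25
ee_pos: [0.5456, -0.3276, 0.2171]
orientation: [-0.0, 0.895, 0.447, -0.0]
ft_force: [0.8, -0.1, -0.8]
opening: 0.0379
finger_force: 28.3
```

Call:
jog_arm(commands="0 0 -0.2 0 0;0 0 0 0 0")

```text
time: 23.45
ee_pos: [0.5456, -0.3276, 0.215]
orientation: [-0.0, 0.895, 0.447, -0.0]
ft_force: [0.4, -0.1, -0.4]
opening: 0.0383
finger_force: 28.3
```

Call:
jog_arm(commands="0 0 -0.1 0 0;0 0 0 0 0")

```text
time: 23.65
ee_pos: [0.5455, -0.3277, 0.2143]
orientation: [0.0, 0.895, 0.447, -0.0]
ft_force: [-0.9, -0.3, 1.4]
opening: 0.0382
finger_force: 28.3
```

Call:
jog_arm(commands="0 0 -0.05 0 0;0 0 0 0 0")

```text
time: 23.85
ee_pos: [0.5455, -0.3278, 0.2142]
orientation: [0.0, 0.895, 0.447, 0.0]
ft_force: [-1.0, 0.6, 7.5]
opening: 0.0382
finger_force: 28.3
```

Touched the floor. Release, rise, and move clear for a last look.

Call:
jog_arm(commands="0 0 0 0 4.2;0 0 0 0 5.2;0 0 0 0 5.2;0 0 2 0 5.2;0 0 4 0 5.2")

```text
time: 24.35
ee_pos: [0.545, -0.3271, 0.2718]
orientation: [-0.002, 0.895, 0.447, -0.002]
ft_force: [0.1, -0.1, 0.2]
opening: 0.0523
finger_force: 0.0
```

Call:
jog_arm(commands="0 0 5 0 5.2;0 0 5 0 5.2;1 4.5 0 0 5.2;1 4.5 0 0 5.2;1 4.5 0 0 5.2")

```text
time: 24.85
ee_pos: [0.5757, -0.1913, 0.3742]
orientation: [0.0, 0.895, 0.446, 0.001]
ft_force: [-0.2, 0.2, 0.3]
opening: 0.0524
finger_force: 0.0
```

Call:
jog_arm(commands="0 4.8 0 0 5.2;0 4.8 0 0 5.2;0 4.8 0 0 5.2;0 4.8 0 0 5.2;0 4.8 0 0 5.2")

```text
time: 25.35
ee_pos: [0.5753, 0.0493, 0.3737]
orientation: [0.0, 0.895, 0.447, 0.0]
ft_force: [0.9, -0.5, -0.3]
opening: 0.0517
finger_force: 0.0
```

Call:
jog_arm(commands="0 4.8 0 0 5.2;0 4.8 0 0 5.2;0 4.8 0 0 5.2;0 0 0 0 5.2;0 0 0 0 5.2")

```text
time: 25.85
ee_pos: [0.5753, 0.1928, 0.3733]
orientation: [0.0, 0.894, 0.448, -0.0]
ft_force: [0.1, -0.7, -0.1]
opening: 0.052
finger_force: 0.0
```

Run:
```python
from h import *
st(); a=snap('scene','s11.png'); b=snap('top','t11.png')
cv2.imwrite('pics/s11c.png',np.hstack([cv2.resize(a[110:230,110:260],(450,360)),cv2.resize(b[165:275,330:440],(350,360))]))
```

```text
t 25.85 grasp mm [575.3 192.8 206.3] close deg -36.8 F [ 0.1 -0.7 -0.1] open 52.0 ff 0.0 j [-0.84  0.57  0.65  1.94 -0.48  0.79 -0.57]
```

View pics/s11c.png

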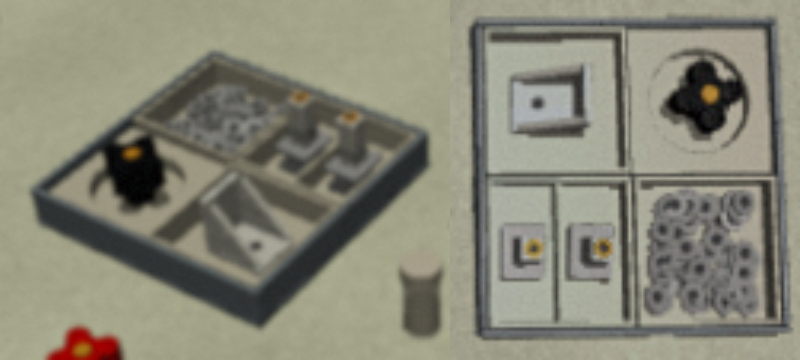

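The picture shows all four parts standing in their bins: both hangers either side of the divider, the bracket at about (545,100), and the knob in the well at about (710,95).

```bash
python3 -c "
from station import robot
print(robot.finish_job())"
```

```text
the job is handed in; nothing more can be done
None
```

Job handed in at about 26 s of the 112 s limit: the last pictures show both hangers, the bracket and the cross knob standing upright in their bins; the levelling foot and round knob were not touched, and the hand-in returned no verdict.

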